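Hang the keyhole caddy on its screw

ROBOT

A 6-joint arm with a two-finger parallel gripper is mounted at the origin on the work surface. World frame = base frame: x ahead of the robot, y to its left, z up, the work surface at z = 0. Lengths are in m, angles in degrees, forces in N, time in s.
With the tool pointing down it reaches from about 0.4 to 0.825 m from the base axis. Payload 7 kg.
Tool frame: the origin (TCP) lies midway between the tips of the shut fingers; the grasp point (between the pads) lies r.grip_depth behind it (r.grip_depth is the distance from the TCP to the grasp point, in m); z points along the fingers, y is the line along which they close (so a half turn about z gives the same grasp; the last joint's range is limited). The gripper opens to 88 mm and grips with 3 to 60 N. Pads are 19 mm wide; open, the fingers measure 130 mm over their backs; the gripper's body (78 mm by 193 mm) begins 47 mm behind the grasp point.
Start: joints at [91.794, 20.546, 0.682, 0, -70.136, -16.507], TCP at [0.171, 0.653, 0.227] pointing down, gripper open.
Joint ranges: [-176.03, 176.03], [-82.01, 121.73], [-58.28, 71.71], [-173.87, 95.51], [-174.79, -0.11], [-173.66, 173.66]. Speed limits (degrees/s): [136.94, 136.94, 172.46, 180, 180, 180].

INTERFACE

Orientations are given as [roll, pitch, yaw] about the fixed x, y, z axes, in that order (R = Rz(yaw) Ry(pitch) Rx(roll)).
In Python, from plant import r gives the robot as it stands.
- The arm moves only by the tool shift_gripper, called after ">>>" in YAML: its name, and indented under it one key for each argument. Schema: {"type":"object","properties":{"deltas":{"type":"array","items":{"type":"array","items":{"type":"array","items":{"type":"number"},"minItems":6,"maxItems":6},"minItems":1,"maxItems":12},"minItems":1,"maxItems":1},"aperture":{"type":"number"},"grip_force":{"type":"number"},"only":{"type":"string"},"quiet":{"type":"boolean"},"lines":{"type":"string"}},"required":["deltas"],"additionalProperties":false}. deltas is a list that holds a single list of rows (three levels of brackets), with 1 to 12 rows, each of 6 numbers: dx, dy, dz in a scale on which 1.0 is 60 cm, then a rotation vector rx, ry, rz in a scale on which 1.0 is 90 degrees; each row is the pose to reach, as a shift and turn from the pose commanded when the call began, along the tool's axes at that moment; what a row does not reach only later rows make up. A row lasts 1/12 s, in which the tool goes at most 0.0417 m and 7.16 degrees, less where a joint would pass 70% of its speed; a pose out of reach is approached as far as the arm can. aperture is the finger opening in m, set as the call begins (left out keeps the last). The fingers move at their own pace and stop on an object; grip_force is the grip in N (left out, the last holds). Time passes only in rows, so rows that do not move let the fingers close. The tool returns the time, the measured TCP pose, the force, the opening and the grip force at its end. only (a regular expression) keeps the lines of the reply that match it, lines (a string "A,B") keeps lines A to B, and quiet returns only ok. No shift or turn number may pass 1 either way. Input that does not fit is refused with a message, and nothing moves.
- r.get_state(): the state, without advancing time (a new reading comes with each control period).
- r.capture(name): name is "scene" or "side" or "wrist"; returns a dict with "frame" (400x640x3 uint8, red, green, blue), "z_map" (400x640 float32, m along the optical axis (not along the pixel's ray), 0 where there is no reading), "fx", "fy", "cx", "cy" (pixels), "cam_to_world" (4x4, takes a point from camera to world coordinates). Camera axes: x right, y down, z forward; pixel columns grow to the right and rows downward; lengths in m; the calibration is good to about 2 mm. The wrist camera is an equidistant fisheye: a pixel r from the principal point sees the ray r / f radians off the axis. A picture is of the moment at which its call begins.
- r.close_job(): hands the job in; it is judged then, once.
The state is a dict: "time_s": time; "joints": joint angles; "qd": joint speeds; "joint_torque": joint torques, N m; "tcp_pos": TCP position; "eef_rot": TCP orientation; "contact_force": force on the tool from outside, world axes, zero at the start; "moment": the same for the moment, N m; "gripper_width": finger opening in m; "gripper_force": force on a finger pad.
Only numpy, scipy, OpenCV 4.12 (cv2) and the standard library are available. Lean on these libraries where they do the work, as an engineer would, in place of code of your own. Each camera call takes 0.05 s, during which the arm holds its last target. There are 200 camera calls.

TASK

Two plywood brush caddies stand on the studio table. Pick up the one whose back has a keyhole cut through it, pass the wide part of the keyhole over the screw head on the upright white board, with the tray facing away from the board, and slide the caddy down until it hangs locked on the screw by itself, upright. Leave the other caddy, with the plain back, standing where it is.

Things in the scene. Friction and masses are not known exactly. Their poses are not given: they have to be found in the camera images.
- caddy: Keyhole caddy, plywood, 0.2-0.35 kg, standing upright: flat back plate 110 wide (y), 190 high, 6 thick (x); on its +x side, low down, an open tray 110 wide, 60 deep, 50 high. Keyhole through the plate, see caddy_slot; above it the plate is solid: pinch its top 30 mm across the thickness, from above. Origin: centre of the plate's underside, mid-thickness; x points from plate over tray, z up.
- caddy_slot (a point): Closed upper end of the keyhole, 130 mm above caddy's origin, mid-thickness, mid-width; axes as the caddy. Heights above the origin: wide hole 50 wide at 59-98 mm (lower corners cut 11 mm at 45 degrees; the head passes best at 84), 45 degree taper at 98-114, slot 18 wide at 114-130. Once hung, this end rests on the screw's shank.
- screw (a point): Dark steel screw in the upright white board (140 wide, top 20 mm above the screw, fixed; brace behind, front clear). Point: on its axis, 160 mm above the table, 7 mm before the board's face. x: level, out of the face towards the head; z up. Shank 8 mm diameter; head 30 mm diameter, 6 thick, its back 14 mm off the face: the plate hangs in that gap, its top 44 mm above the board's.
- plain_caddy: The other caddy: same size, plywood and shape, but its back plate is solid, with no keyhole. Origin and axes as for caddy. To be left alone.

How it is judged (in metres and radians):
At the end, for the whole second after the job is handed in: The keyhole caddy hangs at rest on the screw: the slot's closed end rests on the shank (within 9 mm along the screw, 10 mm sideways, and -2 to 12 mm above its axis), the plate within 0.2 rad of upright; the plain caddy still stands upright within 20 mm of where it started (x of caddy_slot in the frame of screw between -0.009 and 0.009 m and y of caddy_slot in the frame of screw between -0.01 and 0.01 m and z of caddy_slot in the frame of screw between -0.002 and 0.012 m and angle between caddy's own z axis and vertical below 0.2 rad and linear speed of caddy below 0.03 m/s and angular speed of caddy below 0.3 rad/s and distance of plain_caddy from where it was at the start of the episode below 0.02 m and angle between plain_caddy's own z axis and vertical below 0.1 rad); the robot touches nothing.
It fails at once if the plain caddy is pushed more than 30 mm or picked up (distance of plain_caddy from where it was at the start of the episode above 0.03 m).
It also fails if it takes over 42 s, if anything falls off the work surface, if the arm or the gripper's body presses on something with over 40 N, if the wrist force passes 120 N, or if a joint passes its speed limit or range.

## Working session

There is one attempt and no reset: what is moved stays moved. The work goes in short steps, Python scripts to look and compute and a tool call to move; the robot and the scene stay as the last step left them, time stands still between calls to the robot, and variables do not carry over. Pictures are saved under pics/ and viewed, at most 10 in all, crops included, and the job is handed in when it is done.

```bash
ls; mkdir -p pics; cat > h.py <<'E'
import numpy as np,cv2
from plant import r
def cap(n,f=None):
    c=r.capture(n)
    if f: cv2.imwrite('pics/'+f,c['frame'][:,:,::-1])
    return c
def pts(c):
    v,u=np.mgrid[0:400,0:640]; z=c['z_map']
    P=np.stack([(u-c['cx'])/c['fx']*z,(v-c['cy'])/c['fy']*z,z,np.ones_like(z)],-1)
    W=(P@np.array(c['cam_to_world']).T)[...,:3]; W[z==0]=np.nan
    return W
E
python3 - <<'E'
from h import *
a=cap('scene','a.png');b=cap('side','b.png')
np.savez('s0.npz',a=pts(a),b=pts(b),fa=a['frame'],fb=b['frame'])
s=r.get_state();print(s['time_s'],s['tcp_pos'],s['eef_rot'],r.grip_depth)
for c in (a,b):print(np.round(c['cam_to_world'],3),c['fx'])
E
```

```text
pics
plant.py
0.1 [0.17135537 0.65244823 0.22573452] [ 1.79916277e+02 -9.25004035e-03 -1.47169608e+01] 0.0188
[[-0.684  0.509 -0.523  0.99 ]
 [ 0.73   0.487 -0.48   0.45 ]
 [ 0.011 -0.71  -0.704  0.744]
 [ 0.     0.     0.     1.   ]] 390.94489770948405
[[ 0.833 -0.358  0.422  0.21 ]
 [-0.553 -0.517  0.653 -0.5  ]
 [-0.015 -0.778 -0.629  0.609]
 [ 0.     0.     0.     1.   ]] 394.89794553109397
```

View pics/a.png

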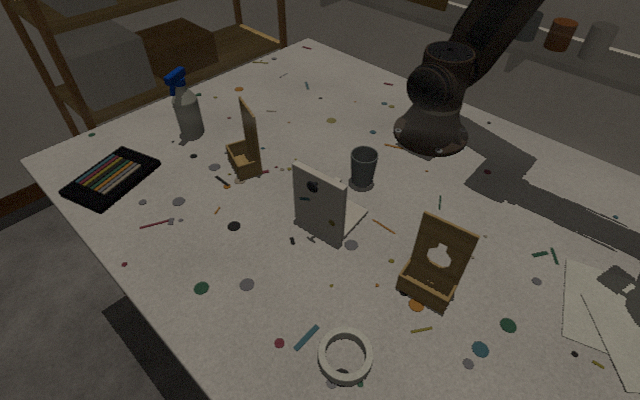

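View pics/b.png

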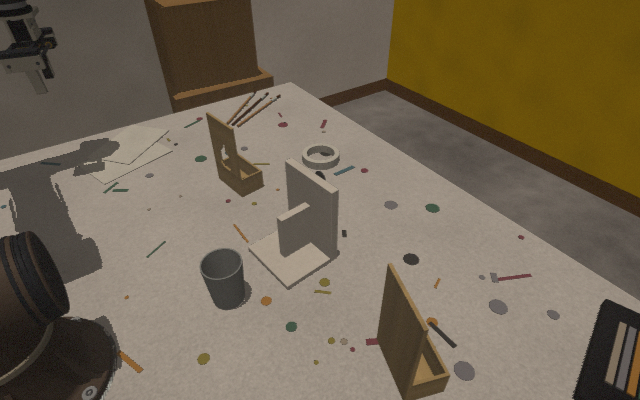

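The scene view shows the keyhole caddy at about (440,260) with its hole at (438,255). The board is at (320,205) with the screw head at (312,187), and the plain caddy is at (247,140). The side view shows the board from behind, the keyhole caddy at (230,155) and the plain one at (405,340).

```bash
python3 - <<'E'
from h import *
d=np.load('s0.npz');A=d['a'];F=d['fa']
def region(poly):
    m=np.zeros((400,640),np.uint8);cv2.fillPoly(m,[np.array(poly)],1);return m>0
def plane(P,it=5):
    P=P[~np.isnan(P).any(1)]
    for _ in range(it):
        c=np.median(P,0) if _==0 else P.mean(0)
        n=np.linalg.svd(P-c)[2][2] if len(P)<20000 else 0
        e=abs((P-c)@n);P=P[e<max(.003,2*e.std())] if _<it-1 else P
    return c,n,P
for nm,poly in dict(cad=[(423,208),(482,234),(464,290),(405,262)],board=[(290,158),(348,190),(343,246),(292,210)]).items():
    P=A[region(poly)]
    c,n,Q=plane(P);print(nm,len(P),len(Q),c,n,'yaw',np.degrees(np.arctan2(n[1],n[0])),'rms',((Q-c)@n).std())
    t=np.array([-n[1],n[0],0]);t/=np.linalg.norm(t)
    near=P[(abs((P-c)@n)<.006)]
    hi=near[near[:,2]>np.nanmax(near[:,2])-.09]
    s=(hi-c)@t
    print('t',t,'s range',np.nanpercentile(s,[0,1,99,100]),'z',np.nanpercentile(near[:,2],[0,1,99,100]))
    for z0 in np.arange(.02,.2,.02):
        k=near[abs(near[:,2]-z0)<.008]; 
        if len(k): s=(k-c)@t; print(round(z0,3),len(k),s.min().round(4),s.max().round(4))
# screw: dark blob
g=F.max(2);m=region([(295,168),(335,185),(335,200),(295,205)])&(g<70)
v,u=np.nonzero(m);print('dark',len(u),u.mean(),v.mean(),u.min(),u.max(),v.min(),v.max());print(np.nanmedian(A[m],0))
E
python3 - <<'E'
import cv2
i=cv2.imread('pics/a.png')[150:320,280:490]
cv2.imwrite('pics/a2.png',cv2.resize(i,None,fx=3.5,fy=3.5,interpolation=cv2.INTER_CUBIC))
E
```

```text
cad 3845 1025 [0.46972011 0.29890092 0.12491478] [-0.94686505  0.08728299  0.30956141] yaw 174.73330053531666 rms 0.004411142605439086
t [-0.09179185 -0.99577822  0.        ] s range [-0.05326835 -0.05083863  0.05264389  0.05489707] z [-0.00281996 -0.00107583  0.18952144  0.19173954]
0.08 4 -0.0525 -0.0512
0.1 62 -0.053 -0.02
0.12 129 -0.0533 0.0102
0.14 157 -0.0429 0.0397
0.16 154 -0.016 0.0549
0.18 90 0.0147 0.0542
board 3104 2493 [0.54369726 0.02120067 0.101114  ] [-0.99365157 -0.11246614 -0.00281436] yaw -173.54247673371557 rms 0.0009519513437576448
t [ 0.11246659 -0.99365551  0.        ] s range [-0.065371   -0.06419866  0.07331818  0.07662885] z [-0.00128196  0.00740871  0.18092422  0.18298609]
0.02 186 -0.0641 0.075
0.04 210 -0.0652 0.0745
0.06 210 -0.0645 0.0736
0.08 228 -0.0648 0.0754
0.1 245 -0.0645 0.0754
0.12 256 -0.0651 0.0758
0.14 208 -0.0654 0.0749
0.16 258 -0.0648 0.0743
0.18 273 -0.0643 0.0766
dark 1085 311.78248847926267 189.25806451612902 295 335 168 205
[0.54684652 0.00626059 0.14106627]
```

View pics/a2.png

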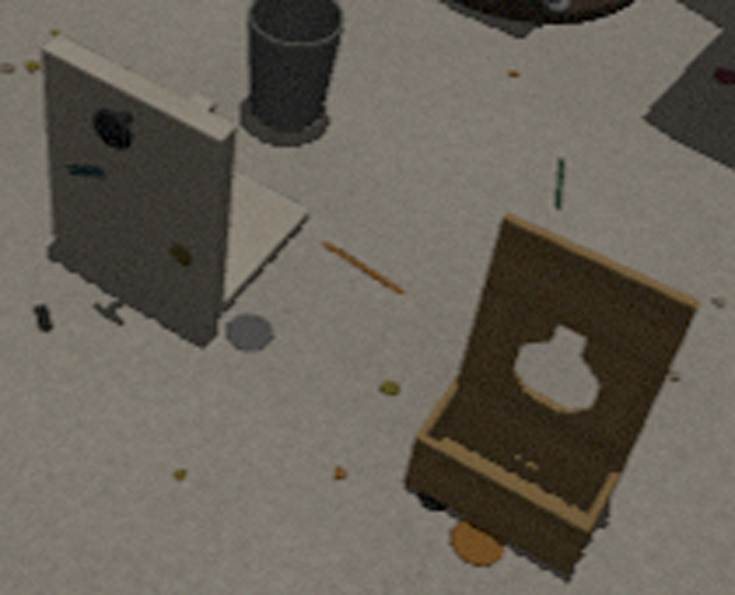

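The crop puts the screw head at about scene pixel (312,187). The caddy's tray faces the camera, and its keyhole is clearly visible. Next I'll refine the plate and screw measurements.

```bash
python3 - <<'E'
from h import *
d=np.load('s0.npz');F=d['fa']
def line(P,near=.004):
    Q=P[:,:2].astype(np.float32)
    for i in range(6):
        vx,vy,x,y=cv2.fitLine(Q,cv2.DIST_HUBER,0,1e-4,1e-4).ravel()
        n=np.array([-vy,vx]); e=(P[:,:2]-[x,y])@n; k=abs(e)<near; Q=P[k][:,:2].astype(np.float32)
    n=n*np.sign(n[0]);s=(P[k][:,:2]-[x,y])@[vx,vy]
    a,b=s.min(),s.max();mid=np.array([x,y])+(a+b)/2*np.array([vx,vy])
    return n,mid,b-a,k.sum(),e[k].std()
for key,lab in(('a','scene'),('b','side')):
    W=d[key].reshape(-1,3);W=W[~np.isnan(W).any(1)]
    for nm,(x0,x1,y0,y1),(z0,z1) in(('cad',(.36,.6,.22,.38),(.1,.183)),('board',(.46,.6,-.07,.11),(.12,.175)),('plain',(.3,.7,-.45,-.12),(.1,.183))):
        k=(W[:,0]>x0)&(W[:,0]<x1)&(W[:,1]>y0)&(W[:,1]<y1)&(W[:,2]>z0)&(W[:,2]<z1)
        P=W[k]
        if len(P)<30: print(lab,nm,len(P));continue
        n,m,w,c,e=line(P);print(lab,nm,'n',n.round(4),'yaw',np.degrees(np.arctan2(n[1],n[0])).round(2),'mid',m.round(4),'w',w.round(4),c,len(P),e.round(4),'zmax',W[(W[:,0]>x0)&(W[:,0]<x1)&(W[:,1]>y0)&(W[:,1]<y1)][:,2].max().round(3))
# screw: points 12..24mm before board face
A=d['a'];n=np.array([.9937,.1125,0]);c=np.array([.5437,.0212,.1011])
D=(A-c)@n;k=(D>.012)&(D<.025)&(A[...,2]>.12)&(A[...,2]<.19)&(abs(A[...,1])<.1)
v,u=np.nonzero(k);Q=A[k];print('head',len(u),u.mean(),v.mean(),Q.mean(0),Q.min(0),Q.max(0),np.median(D[k]))
E
```

```text
scene cad n [0.9901 0.1404] yaw 8.07 mid [0.4754 0.2977] w 0.1105 1531 1532 0.0009 zmax 0.193
scene board n [0.9937 0.112 ] yaw 6.43 mid [0.5443 0.016 ] w 0.1412 825 973 0.0009 zmax 0.183
scene plain n [ 0.9486 -0.3164] yaw -18.44 mid [ 0.487 -0.294] w 0.1147 340 358 0.0009 zmax 0.193
side cad n [0.9903 0.139 ] yaw 7.99 mid [0.4687 0.2961] w 0.1152 676 706 0.0009 zmax 0.191
side board n [0.9937 0.1121] yaw 6.44 mid [0.5252 0.0131] w 0.142 1051 1213 0.0007 zmax 0.182
side plain n [ 0.947  -0.3211] yaw -18.73 mid [ 0.4791 -0.2939] w 0.1117 1793 1839 0.0006 zmax 0.192
head 92 311.2391304347826 186.32608695652175 [0.56177167 0.01934963 0.16376317] [0.55671385 0.00314413 0.1477404 ] [0.56585949 0.03188313 0.17670105] 0.01801402503827771
```

```bash
cat >> h.py <<'E'
from scipy.spatial.transform import Rotation as Rn
def togo(p,yaw):
    s=r.get_state();R=Rn.from_euler('xyz',s['eef_rot'],degrees=True)
    T=Rn.from_euler('xyz',[180,0,yaw],degrees=True)
    print('go',(R.inv().apply(np.array(p)-s['tcp_pos'])).round(4),(R.inv()*T).as_rotvec(degrees=True).round(2))
    print(s['time_s'],np.round(s['tcp_pos'],4),np.round(s['eef_rot'],2),np.round(s['contact_force'],1),s['gripper_width'],s['gripper_force'])
E
python3 -c "
from h import *
togo([.472,.297,.235],-81.97)"
```

```text
go [ 0.3811  0.2674 -0.0088] [ 7.000e-02 -6.000e-02  6.725e+01]
0.1 [0.1714 0.6524 0.2257] [ 1.7992e+02 -1.0000e-02 -1.4720e+01] [-0.4 -0.1  0.2] 0.08746194013459187 0.0
```

Units first: shifts go in shares of 60 cm and turns go in shares of 90 degrees. So 0.381 m / 0.6 = 0.635, 0.358 m / 0.6 = 0.5967, 67.3 degrees / 90 = 0.7478.

>>> shift_gripper:
  deltas:
    - [[0.05, 0.035, -0.015, 0, 0, 0.0622], [0.1, 0.07, -0.015, 0, 0, 0.1244], [0.15, 0.105, -0.015, 0, 0, 0.1867], [0.2083, 0.1467, -0.015, 0, 0, 0.2489], [0.2667, 0.1867, -0.015, 0, 0, 0.3111], [0.325, 0.2283, -0.015, 0, 0, 0.3778], [0.3833, 0.2683, -0.015, 0, 0, 0.4444], [0.4417, 0.31, -0.015, 0, 0, 0.5111], [0.5, 0.35, -0.015, 0, 0, 0.5778], [0.55, 0.385, -0.015, 0, 0, 0.6444], [0.5967, 0.4183, -0.015, 0, 0, 0.7], [0.635, 0.445, -0.015, 0, 0, 0.7478]]
  aperture: 0.088

```text
time_s: 1.1
tcp_pos: [0.4732, 0.2953, 0.2354]
eef_rot: [180.0, -0.0, -82.3]
contact_force: [1.0, 1.0, 0.5]
gripper_width: 0.0877
gripper_force: 0.0
```

>>> shift_gripper:
  deltas:
    - [[0, 0, 0, 0, 0, 0], [0, 0, 0, 0, 0, 0], [0, 0, 0, 0, 0, 0]]

```text
time_s: 1.35
tcp_pos: [0.472, 0.2976, 0.2353]
eef_rot: [180.0, -0.0, -82.0]
contact_force: [-0.4, 0.6, -1.0]
gripper_width: 0.0874
gripper_force: 0.0
```

```bash
python3 - <<'E'
from h import *
togo([.472,.297,.158],-81.97)
c=cap('wrist','w1.png')
E
```

```text
go [0.0006 0.0001 0.0773] [ 0.03 -0.01 -0.05]
1.35 [0.472  0.2976 0.2353] [ 1.7997e+02 -1.0000e-02 -8.2020e+01] [-0.4  0.6 -1. ] 0.08740385649474403 0.0
```

View pics/w1.png

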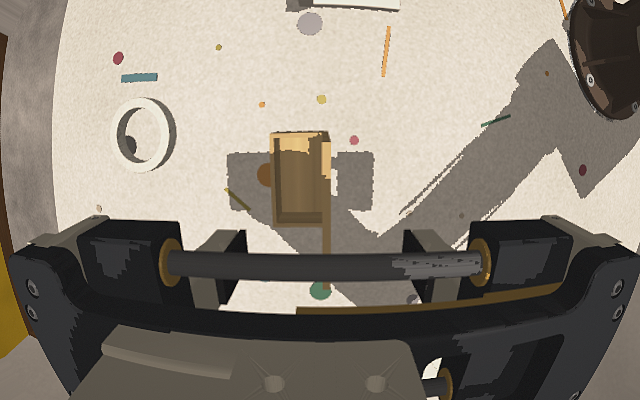

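The wrist view shows the plate edge at column ~326, centred between the fingers at ~215 and ~430. I'll descend and grip.

In the tool's units: 0.077 m / 0.6 = 0.1283, 0.07 m / 0.6 = 0.1167.

>>> shift_gripper:
  deltas:
    - [[0, 0, 0.025, 0, 0, 0], [0, 0, 0.0583, 0, 0, 0], [0, 0, 0.0917, 0, 0, 0], [0, 0, 0.1167, 0, 0, 0], [0, 0, 0.1283, 0, 0, 0], [0, 0, 0.1283, 0, 0, 0], [0, 0, 0.1283, 0, 0, 0]]
  aperture: 0.088

```text
time_s: 1.98
tcp_pos: [0.472, 0.2986, 0.1589]
eef_rot: [-180.0, -0.0, -81.9]
contact_force: [1.0, -0.1, 0.7]
gripper_width: 0.0874
gripper_force: 0.0
```

>>> shift_gripper:
  deltas:
    - [[0, 0, 0, 0, 0, 0], [0, 0, 0, 0, 0, 0], [0, 0, 0, 0, 0, 0], [0, 0, 0, 0, 0, 0], [0, 0, 0, 0, 0, 0], [0, 0, 0, 0, 0, 0], [0, 0, 0, 0, 0, 0], [0, 0, 0, 0, 0, 0], [0, 0, 0, 0, 0, 0], [0, 0, 0, 0, 0, 0], [0, 0, 0, 0, 0, 0], [0, 0, 0, 0, 0, 0]]
  aperture: 0
  grip_force: 45

```text
time_s: 2.98
tcp_pos: [0.4722, 0.2978, 0.1586]
eef_rot: [180.0, 0.0, -82.0]
contact_force: [-0.2, -0.1, 0.7]
gripper_width: 0.0133
gripper_force: 0.0
```

>>> shift_gripper:
  deltas:
    - [[0, 0, 0, 0, 0, 0], [0, 0, 0, 0, 0, 0], [0, 0, 0, 0, 0, 0], [0, 0, 0, 0, 0, 0], [0, 0, 0, 0, 0, 0], [0, 0, 0, 0, 0, 0]]
  aperture: 0
  grip_force: 45

```text
time_s: 3.48
tcp_pos: [0.472, 0.2977, 0.1583]
eef_rot: [180.0, -0.0, -82.0]
contact_force: [-0.7, 0.8, -3.7]
gripper_width: 0.0056
gripper_force: 45.0
```

>>> shift_gripper:
  deltas:
    - [[0, 0, -0.005, 0, 0, 0], [0, 0, -0.0167, 0, 0, 0], [0, 0, -0.0333, 0, 0, 0], [0, 0, -0.0533, 0, 0, 0], [0, 0, -0.0733, 0, 0, 0], [0, 0, -0.0933, 0, 0, 0], [0, 0, -0.1133, 0, 0, 0], [0, 0, -0.13, 0, 0, 0], [0, 0, -0.14, 0, 0, 0], [0, 0, -0.14, 0, 0, 0], [0, 0, -0.14, 0, 0, 0]]

```text
time_s: 4.4
tcp_pos: [0.4721, 0.2979, 0.2427]
eef_rot: [-180.0, 0.0, -82.0]
contact_force: [-0.1, -0.8, -3.7]
gripper_width: 0.0059
gripper_force: 45.0
```

```bash
python3 - <<'E'
from h import *
# caddy measured: center (.472,.297), grasp-time tcp ~(.4722,.2978); pre-insert pose 55 mm before face
n=np.array([.9937,.112]);m=np.array([.5443,.016])+.0005*np.array([-.112,.9937])
off=.001
p=m+.055*n+off*np.array([-.112,.9937]);togo([*p,.242],-83.57)
E
```

```text
go [ 0.2892 -0.0874  0.0006] [-0.01  0.03  1.55]
4.4 [0.4721 0.2979 0.2427] [-1.7999e+02  3.0000e-02 -8.2020e+01] [-0.1 -0.8 -3.7] 0.005852522924580625 44.99841392040253
```

In the tool's units: 0.22 m / 0.6 = 0.3667, 0.2 m / 0.6 = 0.3333, 1.55 degrees / 90 = 0.0172.

>>> shift_gripper:
  deltas:
    - [[0, -0.0133, 0, 0, 0, 0], [0.0083, -0.0367, 0, 0, 0, 0], [0.025, -0.07, 0, 0, 0, 0], [0.05, -0.1033, 0, 0, 0, 0.0033], [0.0833, -0.1333, 0, 0, 0, 0.0067], [0.125, -0.1533, 0, 0, 0, 0.01], [0.1667, -0.1633, 0, 0, 0, 0.0133], [0.2083, -0.165, 0, 0, 0, 0.0172], [0.25, -0.165, 0, 0, 0, 0.0172], [0.2917, -0.165, 0, 0, 0, 0.0172], [0.3333, -0.1633, 0, 0, 0, 0.0172], [0.3667, -0.16, 0, 0, 0, 0.0172]]

```text
time_s: 5.4
tcp_pos: [0.5986, 0.0909, 0.2414]
eef_rot: [179.9, -0.1, -83.6]
contact_force: [0.4, 0.2, -2.8]
gripper_width: 0.0057
gripper_force: 45.0
```

>>> shift_gripper:
  deltas:
    - [[0.03, 0, 0, 0, 0, 0], [0.0567, 0.0033, 0, 0, 0, 0], [0.08, 0.0067, 0, 0, 0, 0], [0.0967, 0.01, 0, 0, 0, 0], [0.1083, 0.0133, 0, 0, 0, 0], [0.115, 0.015, 0, 0, 0, 0], [0.115, 0.015, 0, 0, 0, 0], [0.115, 0.015, 0, 0, 0, 0], [0.115, 0.015, 0, 0, 0, 0]]

```text
time_s: 6.15
tcp_pos: [0.5967, 0.0243, 0.2426]
eef_rot: [-180.0, 0.0, -83.5]
contact_force: [0.4, -0.5, -2.4]
gripper_width: 0.0058
gripper_force: 45.0
```

```bash
python3 - <<'E'
from h import *
n=np.array([.9937,.112]);m=np.array([.5443,.016])+.0005*np.array([-.112,.9937])
p=m+.055*n+.001*np.array([-.112,.9937]);togo([*p,.234],-83.57)
a=cap('scene','a3.png');np.savez('s1.npz',a=pts(a));b=cap('side');W=pts(b)
i=cv2.imread('pics/a3.png')[80:280,200:450];cv2.imwrite('pics/a3c.png',cv2.resize(i,None,fx=3,fy=3,interpolation=cv2.INTER_CUBIC))
for P in(pts(a),W):
    P=P.reshape(-1,3);k=(P[:,0]>.5)&(P[:,0]<.68)&(abs(P[:,1]-.02)<.08)
    # plate below the fingers and above tray
    q=P[k&(P[:,2]>.19)&(P[:,2]<.232)];D=(q[:,:2]-m)@n;q=q[(D>.03)&(D<.08)]
    if len(q)<30: print(len(q));continue
    vx,vy,x,y=cv2.fitLine(q[:,:2].astype(np.float32),cv2.DIST_HUBER,0,1e-4,1e-4).ravel()
    nn=np.array([-vy,vx]);nn*=np.sign(nn[0]);s=(q[:,:2]-m)@[-n[1],n[0]]
    print(len(q),'yaw',np.degrees(np.arctan2(nn[1],nn[0])),'D',np.median((q[:,:2]-m)@n),'s',np.percentile(s,[0,1,99,100]))
    for zl in(.1,.15,.2,.22): 
        t=P[k&(abs(P[:,2]-zl)<.006)];D=(t[:,:2]-m)@n;print(zl,np.median(D[(D>.03)&(D<.08)]))
E
```

```text
go [ 0.0009 -0.002   0.0086] [-0.01  0.01  0.04]
6.15 [0.5967 0.0243 0.2426] [-1.7999e+02  1.0000e-02 -8.3530e+01] [ 0.4 -0.5 -2.4] 0.0057972706584294865 44.99864101409912
525 yaw 6.3560414 D 0.057422302914011625 s [-0.0537881  -0.05046208  0.05723026  0.05794958]
0.1 0.05795088736218936
0.15 0.05726236494196986
0.2 0.05740383251542437
0.22 0.05743556389426395
720 yaw 6.6005893 D 0.05040668134854606 s [-0.05484741 -0.05422582  0.05606291  0.05761452]
0.1 0.05115972509241215
0.15 0.05044823918170968
0.2 0.05037492791776437
0.22 0.05046800776803679
```

View pics/a3c.png

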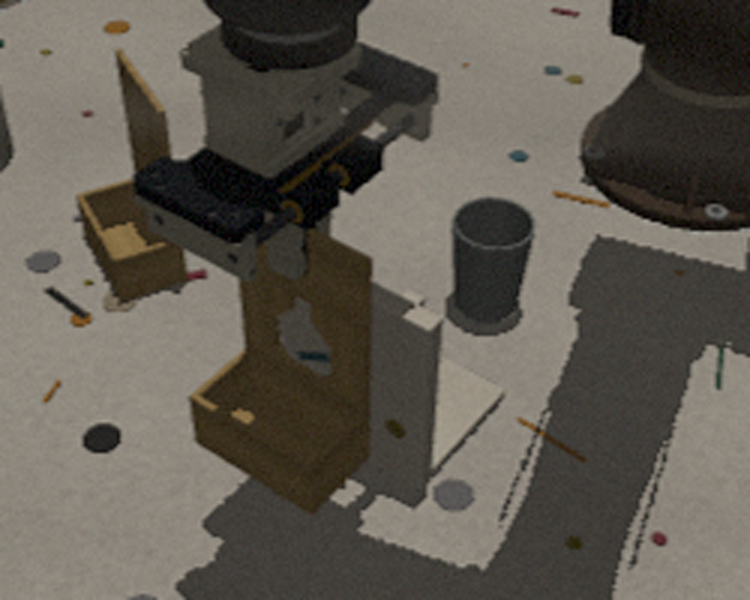

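The scene view shows the caddy held upright in front of the board with its tray facing outward. It is about 1.8 mm off sideways, so I'll shift it, lower it 8.5 mm and push it over the head.

In the tool's units: 0.034 m / 0.6 = 0.0567, 0.0018 m / 0.6 = 0.003.

>>> shift_gripper:
  deltas:
    - [[0.0017, 0, 0.005, 0, 0, 0], [0.003, 0.005, 0.01, 0, 0, 0], [0.003, 0.0133, 0.0142, 0, 0, 0], [0.003, 0.0217, 0.0142, 0, 0, 0], [0.003, 0.03, 0.0142, 0, 0, 0], [0.003, 0.0367, 0.0142, 0, 0, 0], [0.003, 0.0417, 0.0142, 0, 0, 0], [0.003, 0.0467, 0.0142, 0, 0, 0], [0.003, 0.0517, 0.0142, 0, 0, 0], [0.003, 0.0567, 0.0142, 0, 0, 0]]

```text
time_s: 7.08
tcp_pos: [0.5628, 0.0181, 0.2342]
eef_rot: [-180.0, 0.0, -83.6]
contact_force: [0.0, 0.1, -3.4]
gripper_width: 0.0056
gripper_force: 45.0
```

>>> shift_gripper:
  deltas:
    - [[0, 0.005, 0, 0, 0, 0], [0, 0.01, 0, 0, 0, 0], [0, 0.015, 0, 0, 0, 0], [0, 0.02, 0, 0, 0, 0], [0, 0.0217, 0, 0, 0, 0], [0, 0.0217, 0, 0, 0, 0], [0, 0.0217, 0, 0, 0, 0]]

```text
time_s: 7.67
tcp_pos: [0.5501, 0.0167, 0.2341]
eef_rot: [-180.0, -0.0, -83.6]
contact_force: [1.2, 0.4, -2.5]
gripper_width: 0.0053
gripper_force: 45.0
```

```bash
python3 - <<'E'
from h import *
n=np.array([.9937,.112]);m=np.array([.5443,.016])+.0005*np.array([-.112,.9937])
a=cap('scene','a4.png');W=pts(cap('side'))
i=cv2.imread('pics/a4.png')[80:280,200:450];cv2.imwrite('pics/a4c.png',cv2.resize(i,None,fx=3,fy=3,interpolation=cv2.INTER_CUBIC))
togo([.55,.0175,.192],-83.57)
for P in(pts(a),W):
    P=P.reshape(-1,3);k=(P[:,0]>.5)&(P[:,0]<.68)&(abs(P[:,1]-.02)<.08)
    for zl in(.14,.2,.22): 
        t=P[k&(abs(P[:,2]-zl)<.006)];D=(t[:,:2]-m)@n;s=((t[:,:2]-m)@[-n[1],n[0]])[(D>-.01)&(D<.02)];print(zl,np.median(D[(D>-.01)&(D<.02)]),s.min(),s.max())
E
```

```text
go [-0.0008  0.0001  0.0421] [-0.01 -0.    0.01]
7.7667 [0.5502 0.0167 0.2341] [-179.99   -0.    -83.56] [ 0.4  0.7 -2.4] 0.0057765874781070614 44.998594522476196
0.14 0.009422035898718234 -0.06949199678482965 0.07010090110124385
0.2 0.010341967878950913 -0.05480286159348041 0.05451503698173341
0.22 0.010343128167285975 -0.029060693826405564 0.05487314482699162
0.14 -0.0064748577638964674 -0.07240354633385632 -0.06933277602532031
0.2 0.003417157686939692 -0.05663260121300021 0.05237973672097369
0.22 0.0033105970892783427 -0.056908671112494015 0.05446710701571021
```

View pics/a4c.png

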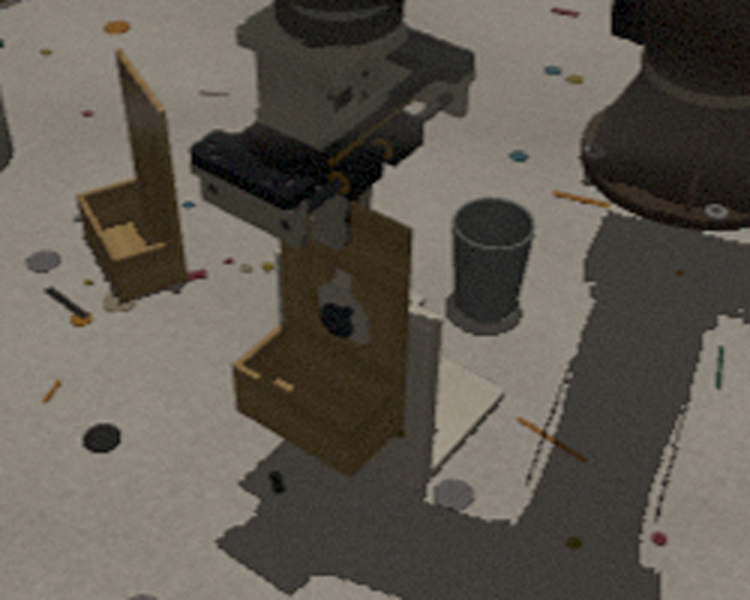

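The scene view shows the dark head inside the wide hole at crop (337,320). The plate measures 7 mm from the face, centred and with no contact force. I'll slide it down.

In the tool's units: 0.038 m / 0.6 = 0.0633, 0.035 m / 0.6 = 0.0583.

>>> shift_gripper:
  deltas:
    - [[0, 0, 0.0067, 0, 0, 0], [0, 0, 0.0133, 0, 0, 0], [0, 0, 0.02, 0, 0, 0], [0, 0, 0.0267, 0, 0, 0], [0, 0, 0.0333, 0, 0, 0], [0, 0, 0.04, 0, 0, 0], [0, 0, 0.0467, 0, 0, 0], [0, 0, 0.0533, 0, 0, 0], [0, 0, 0.0583, 0, 0, 0], [0, 0, 0.0633, 0, 0, 0], [0, 0, 0.0633, 0, 0, 0]]

```text
time_s: 8.68
tcp_pos: [0.5497, 0.0166, 0.1953]
eef_rot: [179.9, -0.0, -83.6]
contact_force: [0.1, -0.1, -2.4]
gripper_width: 0.0058
gripper_force: 45.0
```

>>> shift_gripper:
  deltas:
    - [[0, 0, 0.0017, 0, 0, 0], [0, 0, 0.0033, 0, 0, 0], [0, 0, 0.005, 0, 0, 0], [0, 0, 0.005, 0, 0, 0], [0, 0, 0.005, 0, 0, 0]]

```text
time_s: 9.1
tcp_pos: [0.5501, 0.0167, 0.1931]
eef_rot: [-180.0, 0.0, -83.6]
contact_force: [0.2, 0.3, -2.9]
gripper_width: 0.0062
gripper_force: 45.0
```

In the tool's units: 0.0015 m / 0.6 = 0.0025, 0.001 m / 0.6 = 0.0017.

>>> shift_gripper:
  deltas:
    - [[0, 0, 0.0008, 0, 0, 0], [0, 0, 0.0017, 0, 0, 0], [0, 0, 0.0025, 0, 0, 0], [0, 0, 0.0025, 0, 0, 0], [0, 0, 0.0025, 0, 0, 0]]

```text
time_s: 9.52
tcp_pos: [0.5502, 0.0167, 0.1919]
eef_rot: [-180.0, -0.0, -83.6]
contact_force: [-1.6, 0.5, 0.8]
gripper_width: 0.0055
gripper_force: 45.0
```

>>> shift_gripper:
  deltas:
    - [[0, 0, 0, 0, 0, 0], [0, 0, 0, 0, 0, 0]]
  grip_force: 10

```text
time_s: 9.68
tcp_pos: [0.5502, 0.0167, 0.1919]
eef_rot: [-180.0, -0.0, -83.6]
contact_force: [-1.0, -0.3, 3.4]
gripper_width: 0.0063
gripper_force: 10.0
```

The vertical force has flipped sign, so the slot end rests on the shank. I'll open slowly, then retreat.

>>> shift_gripper:
  deltas:
    - [[0, 0, 0, 0, 0, 0], [0, 0, 0, 0, 0, 0], [0, 0, 0, 0, 0, 0], [0, 0, 0, 0, 0, 0], [0, 0, 0, 0, 0, 0], [0, 0, 0, 0, 0, 0], [0, 0, 0, 0, 0, 0], [0, 0, 0, 0, 0, 0]]
  aperture: 0.04

```text
time_s: 10.35
tcp_pos: [0.5501, 0.0167, 0.1916]
eef_rot: [-180.0, -0.0, -83.6]
contact_force: [0.5, 0.1, 1.0]
gripper_width: 0.0396
gripper_force: 0.0
```

>>> shift_gripper:
  deltas:
    - [[0, 0, -0.0083, 0, 0, 0], [0, 0, -0.025, 0, 0, 0], [0, 0, -0.05, 0, 0, 0], [0, 0, -0.0833, 0, 0, 0], [0, 0, -0.125, 0, 0, 0], [0, 0, -0.1667, 0, 0, 0], [0, 0, -0.2, 0, 0, 0], [0, 0, -0.2167, 0, 0, 0], [0, 0, -0.2167, 0, 0, 0], [0, 0, -0.2167, 0, 0, 0], [0, 0, -0.2167, 0, 0, 0]]

```text
time_s: 11.27
tcp_pos: [0.5495, 0.0167, 0.3204]
eef_rot: [179.9, 0.0, -83.6]
contact_force: [0.2, 0.1, -1.0]
gripper_width: 0.0396
gripper_force: 0.0
```

```bash
python3 - <<'E'
from h import *
n=np.array([.9937,.112]);m=np.array([.5443,.016])+.0005*np.array([-.112,.9937])
a=cap('scene','a5.png');b=cap('side')
i=cv2.imread('pics/a5.png')[80:280,200:450];cv2.imwrite('pics/a5c.png',cv2.resize(i,None,fx=3,fy=3,interpolation=cv2.INTER_CUBIC))
for P in(pts(a),pts(b)):
    P=P.reshape(-1,3);k=(P[:,0]>.5)&(P[:,0]<.68)&(abs(P[:,1]-.02)<.08)
    print('top',np.nanmax(P[k&(P[:,2]<.26)][:,2]))
    for zl in(.12,.15,.19,.21): 
        t=P[k&(abs(P[:,2]-zl)<.006)];D=(t[:,:2]-m)@n;j=(D>-.01)&(D<.025);s=((t[:,:2]-m)@[-n[1],n[0]])[j];print(zl,np.median(D[j]),s.min(),s.max())
E
```

```text
top 0.22643595496146574
0.12 0.0012037026429934706 -0.07086789265137722 0.06984308101249188
0.15 0.009828335644897377 -0.069040964282061 0.07012960781398116
0.19 0.011358059502841664 -0.05444311665550583 0.05485519026518365
0.21 0.012013704084411226 -0.0557189939709113 0.05514856796107332
top 0.22544524498687785
0.12 -0.007578680208819 -0.07245717718824478 -0.06991624131213088
0.15 -0.005510928110893062 -0.07220398902739139 -0.06958399114629496
0.19 0.004173018602758134 -0.057762846264372225 0.05392890449220915
0.21 0.0049327335511294736 -0.05706253590770613 0.05414986963416653
```

View pics/a5c.png

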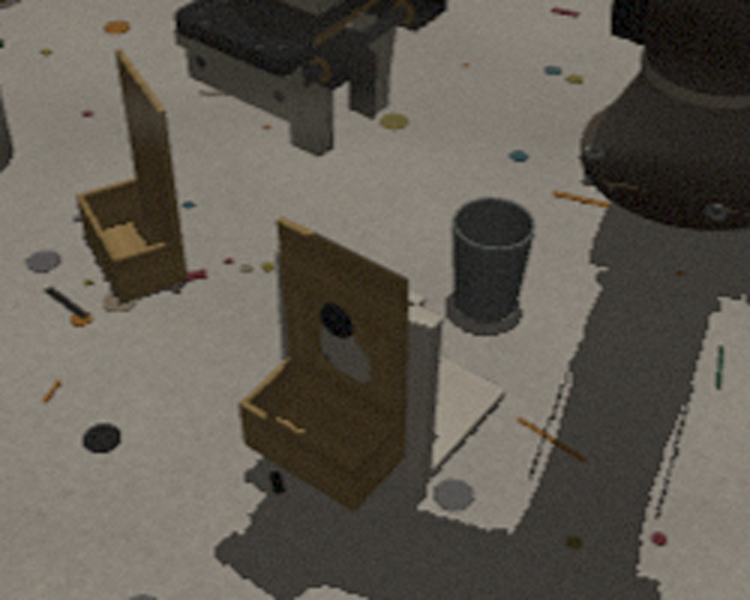

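The caddy hangs on the screw: the head at crop (337,320) sits over the slot end, the plate top is at about 0.225 m, and the tilt is only about 0.03 rad. The gripper is clear and the plain caddy hasn't moved.

>>> shift_gripper:
  deltas:
    - [[0, 0, 0, 0, 0, 0], [0, 0, 0, 0, 0, 0], [0, 0, 0, 0, 0, 0], [0, 0, 0, 0, 0, 0], [0, 0, 0, 0, 0, 0], [0, 0, 0, 0, 0, 0]]
  quiet: true

```text
ok
```

```bash
python3 -c "
from plant import r
print(r.close_job())"
```

```text
the job is handed in; nothing more can be done
None
```

The keyhole caddy hangs upright on the screw with its tray facing away from the board, the plain caddy was left standing where it was, and I handed the job in at about 12 s of the 42 s limit; no verdict came back.

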